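# Click the tube head onto the bench mixer

### The arm

A 6-joint arm with a two-finger parallel gripper is mounted at the origin on the work surface. World frame = base frame: x ahead of the robot, y to its left, z up, the work surface at z = 0. Lengths are in m, angles in rad, forces in N, time in s.
With the tool pointing down it reaches from about 0.35 to 0.975 m from the base axis. Payload 7.1 kg.
Tool frame: the origin (TCP) lies on the front face of the gripper's body, between the roots of the fingers; the fingertips stand 80 mm ahead of it and the grasp point (between the pads) lies 61 mm ahead of it; z points along the fingers, y is the line along which they close (so a half turn about z gives the same grasp; the last joint's range is limited). The gripper opens to 88 mm and grips with 3 to 60 N. Pads are 20 mm wide; open, the fingers measure 115 mm over their backs; the gripper's body (75 mm by 178 mm) begins 61 mm behind the grasp point.
Start: joints at [1.092, 0.423, 1.63, -0, 1.089, -0.019], TCP at [0.277, 0.56, 0.303] pointing down, gripper open.
Joint ranges: [-3, 3], [-0.9, 2.11], [0.09, 2.58], [-1.31, 4.45], [0.11, 2.69], [-2.54, 2.54]. Speed limits (rad/s): [2.39, 2.39, 3.01, 3.14, 3.14, 3.14].

### API

Orientations are given as a unit quaternion [w, x, y, z].
In Python, from rig import robot gives the robot as it stands. The module is installed in compiled form; this text tells all that it offers.
- The arm moves only by the tool carry_out, never from a script. Its argument "targets" is text: rows parted by semicolons, each of 7 numbers parted by spaces: the closure in counts, from 0 (fully open) to 255 (shut), then the shift along the world's x, y, z in cm, then the turn, a rotation vector about the world's x, y, z in degrees. A call has 1 to 12 rows; each row shifts and turns the commanded pose from where the row before left it; what a row does not reach is not made up. A row lasts 1/12 s, in which the tool goes at most 41.7 mm and 7.16 degrees, less where a joint would pass 70% of its speed; a pose out of reach is approached as far as the arm can. A call with a gripper value outside its range is refused whole. The fingers move at their own pace and stop on an object; "newtons" is the grip in N (left out, the last holds). Time passes only in rows, so rows that do not move let the fingers close. It gives the time, the measured TCP pose, the force, the opening and the grip force at its end, in the units of the state.
- robot.get_state(): the state, without advancing time (a new reading comes with each control period).
- robot.camera(name): name is "scene" or "side" or "wrist"; returns a dict with "image" (384x512x3 uint8, blue, green, red), "intrinsics" (3x3 intrinsics, pixels), "eye" and "orientation" of the camera in the world; the wrist camera has in their place "hand_eye" (4x4, takes a point from camera to tool coordinates, whose origin is the TCP and whose axes are the flange's). Camera axes: x right, y down, z forward; pixel columns grow to the right and rows downward; lengths in m; the calibration is good to about 2 mm. A picture is of the moment at which its call begins: read the wrist's pose just before it. There is no depth.
- robot.close_job(): hands the job in; it is judged then, once.
Trained networks look in the newest picture that a camera, given by its name, has taken for a name from the list of things; names that differ only in an ending like _2 or _b are one class to them, and where a whole thing is asked for, a point or a joint stands for the part that bears it (a point fixed in the world has none). Each returns a list of dicts, best first, with "conf" (0 to 1); they miss things now and then, are a little off and sometimes report something else, mostly with a low value. They report only what shows in the picture. A call takes as long as a camera call. They do not tell look-alikes from the thing itself.
- robot.cut_out(query, camera): "region" (384x512 bool, what is visible of it) and "box" ([centre column, centre row, width, height] in pixels, round what is visible of it).
The state is a dict: "time": time; "joints": joint angles; "joint_vel": joint speeds; "joint_torque": joint torques, N m; "eef_pos": TCP position; "orientation": TCP orientation; "wrist_force": force on the tool from outside, world axes, zero at the start; "wrist_torque": the same for the moment, N m; "width": finger opening in m; "grasp_force": force on a finger pad.
Only numpy, scipy, OpenCV 4.12 (cv2) and the standard library are available. Lean on these libraries where they do the work, as an engineer would, in place of code of your own. Each camera call takes 0.05 s, during which the arm holds its last target. There are 200 camera calls.

### The job

Fit the magenta tube head on the bench mixer: slide it upright onto the steel spindle and push it down past the spring balls until it clicks and sits fully home on its seat, then let go. Leave the blue and the orange head where they stand.

Things in the scene. Friction and masses are not known exactly. Their poses are not given: they have to be found in the camera images.
- magenta_grip (a point): The head to fit, loose, upright on the bench, about 0.12 kg: magenta disc 96 mm across, 12 thick, with eight white-capped tubes (caps reach 16 mm above the underside), and on its middle a round sleeve, 42 mm outside, to 60 mm height. A vertical hole runs through: 25 mm wide in the disc, 32 in the sleeve. Point on its axis 40 mm above the underside: grip the sleeve here from above, any yaw. z up.
- spindle_seat (a point): Seat centre on top of the fixed white mixer (150 x 130 mm, seat 70 mm above bench); z up. Spindle: 22 mm thick, straight for 26 mm, then tapers to an 8 mm tip 42 mm above seat. Two sprung balls stick out 4 mm, 18 mm above seat: a disc meets them 22 mm up, about 10 N pushes past; they click out over it in the last 6 mm, before it lies on the seat (magenta point then 40 mm above this one).
- blue_grip (a point): Bystander: the blue head, same disc and sleeve but with four large dark holes; loose, upright on the bench. Point on its axis, 40 mm above its underside. Not to be moved.
- orange_grip (a point): Bystander: the orange head, same disc and sleeve but with six dark holes; loose, upright on the bench. Point on its axis, 40 mm above its underside. Not to be moved.
Things that resemble listed ones, but are neither listed nor needed, are in the scene too. What is shaped like the part that bears magenta_grip but green or turquoise is not meant.

How it is judged:
At the end, for the whole second after the job is handed in: The magenta head is on the spindle (axes within 10 mm), upright within 10 degrees, its underside down on the seat within 3.5 mm so that it has clicked under the balls, and released; the blue and orange heads are within 20 mm of where they started (horizontal distance between magenta_grip and spindle_seat below 0.01 m and z of magenta_grip in the frame of spindle_seat below 0.0435 m and angle between magenta_grip's own z axis and vertical below 0.17 rad and distance of each of blue_grip, orange_grip from where it was at the start of the episode below 0.02 m); the robot touches nothing.
It fails at once if the blue head is moved 20 mm or more (distance of blue_grip from where it was at the start of the episode above 0.02 m).
It fails at once if the orange head is moved 20 mm or more (distance of orange_grip from where it was at the start of the episode above 0.02 m).
It also fails if it takes over 38 s, if anything falls off the work surface, if the arm or the gripper's body presses on something with over 40 N, if the wrist force passes 120 N, or if a joint passes its speed limit or range.

## Working session

There is one attempt and no reset: what is moved stays moved. The work goes in short steps, Python scripts to look and compute and a tool call to move; the robot and the scene stay as the last step left them, time stands still between calls to the robot, and variables do not carry over. Pictures are saved under pics/ and viewed, at most 10 in all, crops included, and the job is handed in when it is done.

Besides the shell and the picture viewer there is one more tool, called as name(argument=value, ...) on one line, values as JSON. carry_out: Moves the arm, as the interface text tells. Its arguments: {"type":"object","properties":{"targets":{"type":"string"},"newtons":{"type":"number"}},"required":["targets"]}

```bash
mkdir -p pics; cat > h.py <<'E'
import numpy as np, cv2
from rig import robot
from scipy.spatial.transform import Rotation as R
def rot(q): return R.from_quat([q[1],q[2],q[3],q[0]]).as_matrix()
def cam(name):
    s=robot.get_state(); c=robot.camera(name)
    if name=="wrist":
        T=np.array(c["hand_eye"]); W=np.eye(4); W[:3,:3]=rot(s["orientation"]); W[:3,3]=s["eef_pos"]; M=W@T
    else:
        M=np.eye(4); o=np.array(c["orientation"]); M[:3,:3]=rot(o) if o.size==4 else o; M[:3,3]=c["eye"]
    return c["image"],np.array(c["intrinsics"]),M
def onplane(K,M,u,v,z):
    d=M[:3,:3]@np.linalg.inv(K)@[u,v,1]; return M[:3,3]+d*(z-M[2,3])/d[2]
def proj(K,M,p):
    q=K@(M[:3,:3].T@(np.array(p)-M[:3,3])); return q[:2]/q[2]
E
python3 - <<'E'
from h import *
ims=[]
for n in ("scene","side"):
    im,K,M=cam(n); print(n,K[0,0],M[:3,3].round(3),M[:3,2].round(2))
    for q in ("magenta_grip","spindle_seat","blue_grip","orange_grip"):
        for d in robot.cut_out(q,n)[:3]:
            b=d["box"]; print(q,round(d["conf"],2),np.round(b),onplane(K,M,b[0],b[1],.03).round(3))
    cv2.imwrite(f"pics/{n}0.png",im)
s=robot.get_state(); print(s["time"],s["eef_pos"],s["orientation"],s["width"],s["wrist_force"])
E
```

```text
scene 360.3627119424097 [ 0.981 -0.638  0.616] [-0.49  0.64 -0.59]
magenta_grip 0.93 [200. 331.  49.  50.] [ 0.671 -0.399  0.03 ]
magenta_grip 0.73 [247. 288.  43.  42.] [ 0.679 -0.273  0.03 ]
magenta_grip 0.68 [156. 228.  36.  40.] [ 0.39  -0.265  0.03 ]
spindle_seat 0.8 [310. 167.  64.  43.] [0.547 0.2   0.03 ]
blue_grip 0.87 [231. 208.  33.  34.] [ 0.482 -0.094  0.03 ]
orange_grip 0.59 [282. 230.  37.  40.] [ 0.636 -0.085  0.03 ]
orange_grip 0.43 [312. 168.  67.  47.] [0.553 0.2   0.03 ]
side 480.02856432051055 [ 0.135 -0.857  0.884] [ 0.33  0.67 -0.66]
magenta_grip 0.9 [378. 284.  45.  43.] [ 0.644 -0.398  0.03 ]
magenta_grip 0.82 [240. 286.  42.  45.] [ 0.374 -0.267  0.03 ]
magenta_grip 0.78 [295. 267.  38.  37.] [ 0.508 -0.275  0.03 ]
spindle_seat 0.65 [230. 149.  63.  54.] [0.555 0.191 0.03 ]
blue_grip 0.89 [246. 225.  36.  34.] [ 0.464 -0.108  0.03 ]
orange_grip 0.83 [294. 202.  36.  33.] [ 0.61  -0.089  0.03 ]
0.5 [0.27732532 0.56005505 0.302634  ] [-1.88059364e-05  2.27899180e-01  9.73684734e-01 -4.03417614e-05] 0.08802868641949305 [ 0.29919096 -0.48496497 -0.82765373]
```

View pics/scene0.png

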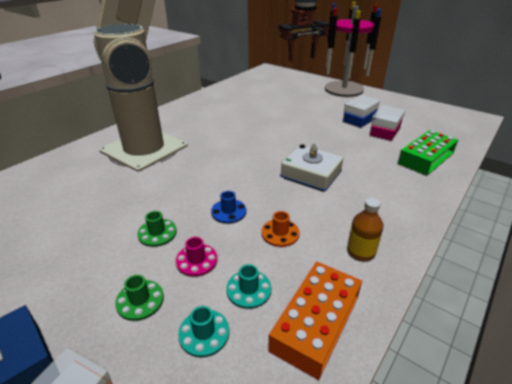

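View pics/side0.png

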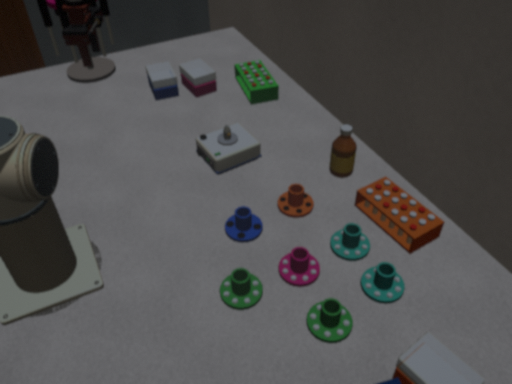

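The scene view shows the magenta head at about (196,256), and the side view shows it at about (299,266). The mixer spindle is at (313,155) in the scene view and (228,135) in the side view. The green and turquoise heads are look-alikes. I'll move over the mixer for a wrist look.

carry_out(targets="0 2.2 -3.2 0 0 0 0;0 2.2 -3.2 0 0 0 0;0 2.2 -3.2 0 0 0 0;0 2.2 -3.2 0 0 0 0;0 2.2 -3.2 0 0 0 0;0 2.2 -3.2 0 0 0 0;0 2.2 -3.2 0 0 0 0;0 2.2 -3.2 0 0 0 0;0 2.2 -3.2 0 0 0 0;0 2.2 -3.2 0 0 0 0;0 2.2 -3.2 0 0 0 0;0 0 0 0 0 0 0")

```text
time: 1.5
eef_pos: [0.5225, 0.2035, 0.303]
orientation: [0.001, 0.23, 0.973, -0.0]
wrist_force: [0.6, 0.1, -0.4]
width: 0.0876
grasp_force: 0.0
```

```bash
python3 - <<'E'
from h import *
im,K,M=cam("wrist"); print(K[0,0],M.round(3)); cv2.imwrite("pics/w1.png",im)
for d in robot.cut_out("spindle_seat","wrist")[:3]: print(d["conf"],d["box"])
s=robot.get_state(); print(s["time"],s["eef_pos"],s["orientation"])
for n in ("scene","side"):
    im,K,M=cam(n); h=cv2.cvtColor(im,cv2.COLOR_BGR2HSV)
    m=cv2.inRange(h,(150,100,60),(175,255,255)); m[:200]=0
    nn,l,st,c=cv2.connectedComponentsWithStats(m)
    i=1+st[1:,4].argmax(); x,y,w,hh=st[i,:4]; print(n,st[i],c[i],onplane(K,M,x+w/2,y+hh-w*.38,.006))
    # spindle tip guess
E
```

```text
270.52029657483035 [[ 0.448  0.865  0.227  0.461]
 [ 0.894 -0.433 -0.114  0.234]
 [-0.001  0.254 -0.967  0.385]
 [ 0.     0.     0.     1.   ]]
0.65 [261.6, 188.4, 143.4, 147.5]
1.6 [0.51989935 0.20694583 0.30265968] [-7.71979525e-05  2.29486131e-01  9.73311924e-01  9.64907453e-05]
scene [ 176  236   41   40 1054] [195.70683112 257.13187856] [ 0.52560199 -0.26637146  0.006     ]
side [279 247  41  39 728] [298.6510989  268.61950549] [ 0.52117994 -0.27215001  0.006     ]
```

View pics/w1.png

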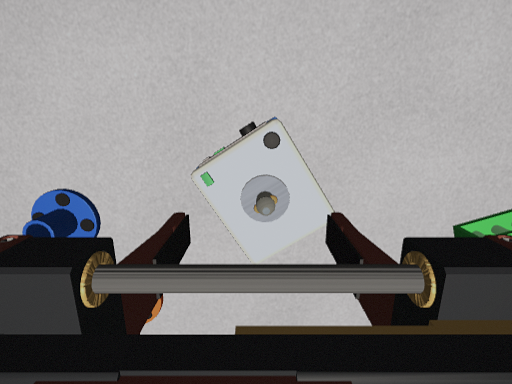

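The wrist view shows the mixer's grey seat disc centred at about (265,198), with the spindle tip at about (265,204). The bystanders are clear of it. I'll move on to the magenta head and fit the seat ellipse from this picture.

carry_out(targets="0 0 -3.9 0 0 0 0;0 0 -3.9 0 0 0 0;0 0 -3.9 0 0 0 0;0 0 -3.9 0 0 0 0;0 0 -3.9 0 0 0 0;0 0 -3.9 0 0 0 0;0 0 -3.9 0 0 0 0;0 0 -3.9 0 0 0 0;0 0 -3.9 0 0 0 0;0 0 -3.9 0 0 0 0;0 0 -3.9 0 0 0 0;0 0 -3.9 0 0 0 0")

```text
time: 2.7
eef_pos: [0.5196, -0.2599, 0.3028]
orientation: [0.0, 0.227, 0.974, 0.0]
wrist_force: [1.4, 0.5, 1.0]
width: 0.0879
grasp_force: 0.0
```

carry_out(targets="0 0 0 -2 0 0 0;0 0 0 0 0 0 0;0 0 0 0 0 0 0")

```text
time: 2.95
eef_pos: [0.519, -0.2582, 0.2817]
orientation: [-0.002, 0.227, 0.974, 0.001]
wrist_force: [0.3, 0.7, -0.6]
width: 0.0876
grasp_force: 0.0
```

```bash
python3 - <<'E'
from h import *
# seat from w1.png with its pose (settled pose)
im,K,M=cam("wrist"); cv2.imwrite("pics/w2.png",im)
s=robot.get_state(); print(s["time"],s["eef_pos"],s["orientation"])
h=cv2.cvtColor(im,cv2.COLOR_BGR2HSV); m=cv2.inRange(h,(145,80,40),(178,255,255))
n,l,st,c=cv2.connectedComponentsWithStats(m); i=1+st[1:,4].argmax(); print(st[i])
cs,_=cv2.findContours((l==i).astype(np.uint8),cv2.RETR_EXTERNAL,cv2.CHAIN_APPROX_NONE)
hull=cv2.convexHull(max(cs,key=len)); e=cv2.fitEllipse(hull); print(e, onplane(K,M,*e[0],.012))
P=np.array([onplane(K,M,*p[0],.012)[:2] for p in max(cs,key=len)],np.float32); print(cv2.minEnclosingCircle(P))
w=cv2.imread("pics/w1.png"); cv2.imwrite("pics/c1.png",cv2.resize(np.hstack([w[150:250,210:320],im[e and max(0,int(e[0][1])-60):int(e[0][1])+40,max(0,int(e[0][0])-55):int(e[0][0])+55]]),None,fx=3,fy=3))
g=cv2.cvtColor(w,cv2.COLOR_BGR2GRAY); print(g[198,230:300:2]); print(g[165:232:2,265])
E
```

```text
3.0 [ 0.51941662 -0.2580619   0.2824995 ] [-7.95341652e-04  2.26924566e-01  9.73911945e-01  3.63575575e-04]
[ 218  141   72   70 3144]
((253.75534057617188, 175.31759643554688), (69.80528259277344, 71.3396987915039), 95.94943237304688) [ 0.51995968 -0.2643344   0.012     ]
((0.5213370323181152, -0.26492494344711304), 0.04770628735423088)
[194 194 194 194 195 166 162 160 159 157 155 153 158 110  53  90  87  97
  98  96  87 138 136 112 158 155 155 155 156 154 195 194 194 194 195]
[194 195 194 194 197 130 160 159 161 162 161 159 155  89  56  58  88 100
 107 113 115 127 144 141 140 129 158 156 149 196 194 194 195 194]
```

View pics/c1.png

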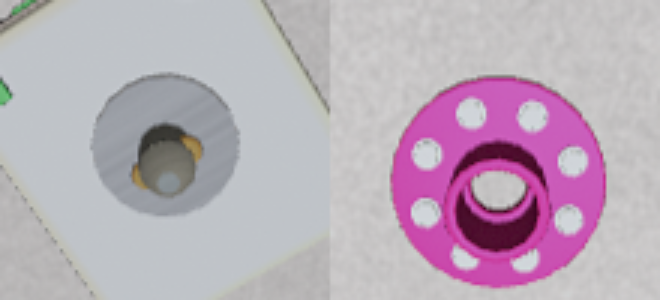

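The crop shows the spindle tip at about (266,211) in full-image pixels and the seat ring clearly. The magenta head is isolated, and the fit gives (0.5205, -0.2645). I'll descend and grip it.

carry_out(targets="0 0.1 -0.5 -3.5 0 0 0;0 0 0 -3.5 0 0 0;0 0 0 -3.5 0 0 0;0 0 0 -3 0 0 0;0 0 0 -2.5 0 0 0;0 0 0 -2.1 0 0 0;0 0 0 0 0 0 0;0 0 0 0 0 0 0;255 0 0 0 0 0 0;255 0 0 0 0 0 0;255 0 0 0 0 0 0;255 0 0 0 0 0 0", newtons=35)

```text
time: 4.0
eef_pos: [0.521, -0.2651, 0.1031]
orientation: [0.001, 0.228, 0.974, -0.0]
wrist_force: [0.3, 0.9, -0.2]
width: 0.0646
grasp_force: 0.0
```

carry_out(targets="255 0 0 0 0 0 0;255 0 0 0 0 0 0;255 0 0 0 0 0 0;255 0 0 0 0 0 0")

```text
time: 4.33
eef_pos: [0.5203, -0.265, 0.1018]
orientation: [0.0, 0.228, 0.974, 0.0]
wrist_force: [-0.7, -0.2, 1.6]
width: 0.0408
grasp_force: 35.0
```

```bash
python3 - <<'E'
from h import *
# scene/side tip & wrist seat
_,K,M=cam("wrist"); s=robot.get_state(); print(s["eef_pos"],s["width"],s["grasp_force"])
W=np.eye(4);W[:3,:3]=rot(s["orientation"]);W[:3,3]=s["eef_pos"]; HE=np.linalg.inv(W)@M
q=np.array([0,.2285,.9735,0])
for e in ([.5199,.2069,.3027],[.5193,.208,.3026]):
    W[:3,:3]=rot(q/np.linalg.norm(q)); W[:3,3]=e; N=W@HE
    w=cv2.imread("pics/w1.png")
    print("seat",onplane(K,N,265,198.5,.07),"tip",onplane(K,N,266,211,.112),N[:3,3])
for n in ("scene","side"):
    im,K,M=cam(n)
    for d in robot.cut_out("spindle_seat",n)[:1]: print(n,d["box"])
    u=(313,155) if n=="scene" else (228,135)
    cv2.imwrite(f"pics/t_{n}.png",im)
    globals()[n]=cv2.resize(im[u[1]-40:u[1]+40,u[0]-45:u[0]+45],None,fx=4.4,fy=4.4,interpolation=2)
    for p in ([.552,.195,.07],[.552,.195,.112]): print(p,proj(K,M,p), [ (proj(K,M,np.array(p)+a)-proj(K,M,p)).round(2) for a in ([.01,0,0],[0,.01,0])])
cv2.imwrite("pics/c2.png",np.hstack([scene,side]))
E
```

```text
[ 0.52033749 -0.26497516  0.10183169] 0.04054769351022757 35.000399644486606
seat [0.54670615 0.20356169 0.07      ] tip [0.54790167 0.20296279 0.112     ] [0.45871973 0.23749829 0.38465825]
seat [0.54607819 0.20467248 0.07      ] tip [0.54726896 0.20407545 0.112     ] [0.45811973 0.23859829 0.38455825]
scene [310.3, 168.2, 67.6, 45.0]
[0.552, 0.195, 0.07] [311.73133585 157.2271661 ] [array([2.96, 1.05]), array([ 1.71, -1.37])]
[0.552, 0.195, 0.112] [313.03659088 144.65879336] [array([3.03, 1.02]), array([ 1.74, -1.33])]
side [226.5, 151.9, 58.8, 48.7]
[0.552, 0.195, 0.07] [227.72182233 137.91148717] [array([ 3.16, -0.95]), array([-1.4, -1.8])]
[0.552, 0.195, 0.112] [226.89346719 125.8104476 ] [array([ 3.23, -0.94]), array([-1.42, -1.78])]
```

View pics/c2.png

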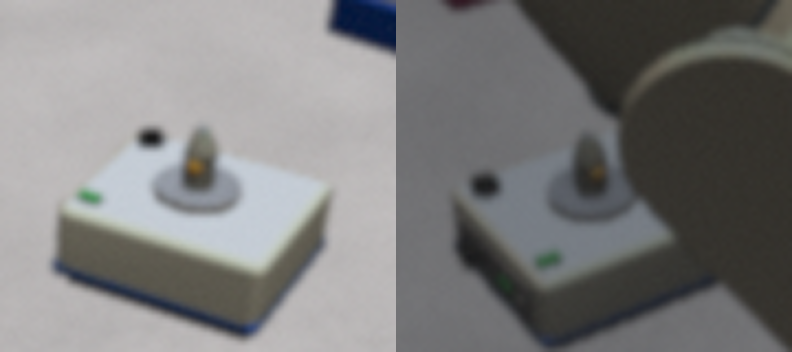

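The grip is good, with an opening of 40.5 mm at 35 N. The spindle stands straight in both crops, at about (203,150) in the left half and (588,155) in the right half. I'll lift and stop beside the mixer for a settled wrist look.

carry_out(targets="255 0 0 2 0 0 0;255 0 0 3.5 0 0 0;255 0 0 3.5 0 0 0;255 0.5 1 3.5 0 0 0;255 1 2.5 3 0 0 0;255 1 3 2.5 0 0 0;255 1.2 3.7 0 0 0 0;255 1.2 3.7 0 0 0 0;255 1.2 3.7 0 0 0 0;255 1.2 3.7 0 0 0 0;255 1.2 3.7 0 0 0 0;255 1.2 3.7 0 0 0 0")

```text
time: 5.58
eef_pos: [0.6173, 0.024, 0.2812]
orientation: [-0.0, 0.228, 0.974, -0.0]
wrist_force: [-0.1, -0.4, -1.4]
width: 0.0408
grasp_force: 35.0
```

carry_out(targets="255 1.2 3.7 0 0 0 0;255 1 3.5 0 0 0 0;255 0.8 3 0 0 0 0;255 0.2 1.5 0 0 0 0;255 0 0 0 0 0 0;255 0 0 0 0 0 0;255 0 0 0 0 0 0;255 0 0 0 0 0 0;255 0 0 0 0 0 0")

```text
time: 6.33
eef_pos: [0.6492, 0.1375, 0.2817]
orientation: [-0.0, 0.229, 0.973, -0.0]
wrist_force: [0.8, -0.2, -1.3]
width: 0.0411
grasp_force: 35.0
```

```bash
python3 - <<'E'
from h import *
im,K,M=cam("wrist"); cv2.imwrite("pics/w3.png",im); np.savez("w3.npz",K=K,M=M)
s=robot.get_state(); print(s["time"],s["eef_pos"],s["orientation"],s["width"],s["wrist_force"])
for a in ([.5465,.204,.07],[.5465,.204,.112]): print(proj(K,M,a))
for d in robot.cut_out("spindle_seat","wrist")[:2]: print(d["conf"],d["box"])
E
```

```text
6.3833 [0.64925532 0.13768237 0.28179391] [-2.07315576e-05  2.28713848e-01  9.73493693e-01 -7.30200624e-05] 0.04072227222565447 [ 0.58968769  0.60876953 -0.88721876]
[271.56284743  63.7364799 ]
[273.96966991  54.05344726]
0.87 [267.6, 76.0, 176.1, 151.9]
```

View pics/w3.png

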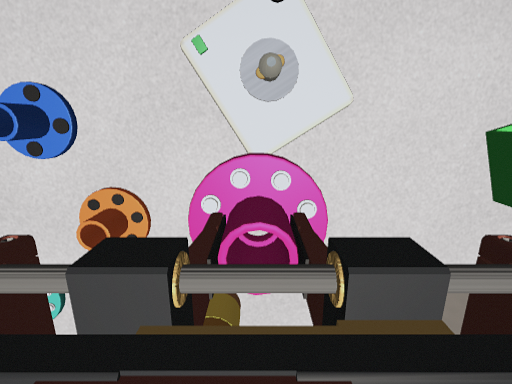

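The wrist view shows the seat disc at about (269,69) with the spindle tip near (270,65), and the magenta head held square at (258,222). I'll fit both to get the relative offset.

```bash
python3 - <<'E'
from h import *
from scipy.optimize import least_squares
z=np.load("w3.npz");K,M=z["K"],z["M"]; im=cv2.imread("pics/w3.png"); g=cv2.cvtColor(im,cv2.COLOR_BGR2GRAY).astype(float)
print(g[69,232:306:3].astype(int))
# seat ring edge: radial search from guess
c0=np.array([269.5,69.]); pts=[]
gs=cv2.GaussianBlur(g,(0,0),.8).astype(np.float32)
for a in np.linspace(0,2*np.pi,72,endpoint=False):
    r=np.arange(22,40,.25); x=(c0[0]+r*np.cos(a)).astype(np.float32); y=(c0[1]+r*np.sin(a)).astype(np.float32)
    d=np.gradient(cv2.remap(gs,x[None],y[None],1)[0]); k=d.argmax(); pts.append((x[k],y[k]))
P=np.array([onplane(K,M,*p,.07)[:2] for p in pts])
f=lambda q,P:np.hypot(*(P-q[:2]).T)-q[2]
r=least_squares(f,[.547,.203,.025],args=(P,),loss="soft_l1",f_scale=.0005); print("seat",r.x,np.abs(r.fun).mean())
h=cv2.cvtColor(im,cv2.COLOR_BGR2HSV); m=cv2.inRange(h,(145,80,40),(178,255,255))
cs,_=cv2.findContours(m,cv2.RETR_EXTERNAL,cv2.CHAIN_APPROX_NONE); c=max(cs,key=len)[:,0]; c=c[c[:,1]<212]
zt=.2818-.1018+.012
P=np.array([onplane(K,M,*p,zt)[:2] for p in c]); 
r2=least_squares(lambda q:np.hypot(*(P-q).T)-.048,[.649,.1377],loss="soft_l1",f_scale=.0005); print("mag",r2.x,np.abs(r2.fun).mean(),"diff",r.x[:2]-r2.x)
t=im[40:95,240:300]; print("tip",onplane(K,M,270,59,.112)[:2])
cv2.imwrite("pics/c3.png",cv2.resize(t,None,fx=8,fy=8))
E
```

```text
[216 215 218 182 181 179 176 174 144 127 121 128 132 136 136 132 121 180
 177 174 176 176 186 216 215]
seat [0.55070923 0.19883416 0.02979861] 0.00023432414597937749
mag [0.65087771 0.13680118] 0.004031515286723947 diff [-0.10016847  0.06203298]
tip [0.54847897 0.19929445]
```

View pics/c3.png

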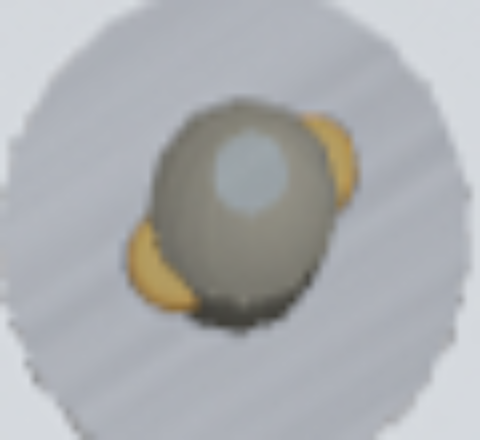

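```bash
python3 - <<'E'
from h import *
from scipy.optimize import least_squares
z=np.load("w3.npz");K,M=z["K"],z["M"]; im=cv2.imread("pics/w3.png")
h=cv2.cvtColor(im,cv2.COLOR_BGR2HSV); m=cv2.inRange(h,(140,60,30),(179,255,255)); m[:145]=0
top=[]
for u in range(192,325,3):
    v=np.flatnonzero(m[:225,u])
    if len(v): top.append((u,v[0]))
for zt in (.190,.192,.194):
    P=np.array([onplane(K,M,u,v,zt)[:2] for u,v in top])
    r=least_squares(lambda q:np.hypot(*(P-q[:2]).T)-q[2],[.649,.1377,.048],loss="soft_l1",f_scale=.0005); print(zt,r.x,np.median(np.abs(r.fun)))
    r=least_squares(lambda q:np.hypot(*(P-q[:2]).T)-.048,[.649,.1377],loss="soft_l1",f_scale=.0005); print(zt,r.x,np.median(np.abs(r.fun)))
E
```

```text
0.19 [0.64923077 0.13744428 0.04686367] 0.00020194343310054458
0.19 [0.65040468 0.13682861] 0.0002948710415929534
0.192 [0.64852563 0.13779789 0.04632386] 0.00019961753187174025
0.192 [0.65024422 0.13689543] 0.00035960812714667945
0.194 [0.64782049 0.13815149 0.04578405] 0.00019729204778118348
0.194 [0.65007512 0.13696838] 0.00038674122032777286
```

The seat is at (0.5508, 0.1990). The shift from the held head is about (-9.85, +6.15) cm. I'll move over the spindle and start down.

carry_out(targets="255 -3 1.9 0 0 0 0;255 -3 1.9 0 0 0 0;255 -2.5 1.5 0 0 0 0;255 -1.35 0.85 0 0 0 0;255 0 0 0 0 0 0;255 0 0 -2.5 0 0 0;255 0 0 -2.5 0 0 0;255 0 0 -1.2 0 0 0;255 0 0 0 0 0 0;255 0 0 0 0 0 0;255 0 0 0 0 0 0", newtons=50)

```text
time: 7.35
eef_pos: [0.552, 0.2005, 0.2206]
orientation: [0.001, 0.228, 0.974, 0.0]
wrist_force: [0.4, -0.5, -1.1]
width: 0.0407
grasp_force: 50.0
```

carry_out(targets="255 0 0 -0.5 0 0 0;255 0 0 -0.5 0 0 0;255 0 0 0 0 0 0;255 0 0 0 0 0 0")

```text
time: 7.68
eef_pos: [0.5507, 0.2005, 0.2096]
orientation: [-0.0, 0.228, 0.974, -0.0]
wrist_force: [0.1, -0.5, -1.0]
width: 0.0409
grasp_force: 50.0
```

carry_out(targets="255 0 0 -0.4 0 0 0;255 0 0 -0.4 0 0 0;255 0 0 0 0 0 0;255 0 0 0 0 0 0")

```text
time: 8.02
eef_pos: [0.5506, 0.2006, 0.2013]
orientation: [-0.0, 0.228, 0.974, -0.0]
wrist_force: [0.6, -0.9, -1.4]
width: 0.0412
grasp_force: 50.0
```

carry_out(targets="255 0 -0.1 -0.2 0 0 0;255 0 0 -0.2 0 0 0;255 0 0 -0.1 0 0 0;255 0 0 0 0 0 0;255 0 0 0 0 0 0")

```text
time: 8.43
eef_pos: [0.5508, 0.1996, 0.1966]
orientation: [-0.0, 0.228, 0.974, -0.0]
wrist_force: [0.5, -0.4, -1.2]
width: 0.0407
grasp_force: 50.0
```

There is no side force, so the disc is on the straight part of the spindle. I'll push past the balls.

carry_out(targets="255 0 0 -0.3 0 0 0;255 0 0 -0.3 0 0 0;255 0 0 -0.3 0 0 0;255 0 0 -0.3 0 0 0;255 0 0 0 0 0 0")

```text
time: 8.85
eef_pos: [0.5502, 0.1994, 0.1838]
orientation: [-0.001, 0.228, 0.974, -0.0]
wrist_force: [-2.2, 0.5, -2.1]
width: 0.0408
grasp_force: 50.0
```

carry_out(targets="255 0 0 -0.3 0 0 0;255 0 0 -0.3 0 0 0;255 0 0 -0.3 0 0 0;255 0 0 -0.2 0 0 0;255 0 0 0 0 0 0;255 0 0 0 0 0 0")

```text
time: 9.35
eef_pos: [0.5509, 0.1996, 0.1734]
orientation: [-0.0, 0.228, 0.974, -0.0]
wrist_force: [-0.7, 0.9, -2.4]
width: 0.0407
grasp_force: 50.0
```

carry_out(targets="255 0 0 -0.2 0 0 0;255 0 0 0 0 0 0;255 0 0 0 0 0 0")

```text
time: 9.6
eef_pos: [0.5508, 0.1997, 0.1718]
orientation: [0.0, 0.228, 0.974, 0.0]
wrist_force: [-2.1, -0.3, 0.3]
width: 0.0409
grasp_force: 50.0
```

carry_out(targets="255 0 0 -0.1 0 0 0;255 0 0 0 0 0 0;255 0 0 0 0 0 0")

```text
time: 9.85
eef_pos: [0.5509, 0.1997, 0.1718]
orientation: [0.0, 0.228, 0.974, 0.0]
wrist_force: [-4.5, -0.9, 10.3]
width: 0.0405
grasp_force: 50.0
```

It stops firmly at z = 0.1718, exactly the expected seated height. One more small push, then release and retreat.

carry_out(targets="255 0 0 -0.1 0 0 0;255 0 0 0 0 0 0;255 0 0 0 0 0 0")

```text
time: 10.1
eef_pos: [0.5509, 0.1997, 0.1718]
orientation: [0.0, 0.228, 0.974, 0.0]
wrist_force: [-8.7, -1.2, 19.2]
width: 0.0407
grasp_force: 50.0
```

carry_out(targets="255 0 0 0.2 0 0 0;0 0 0 0 0 0 0;0 0 0 0 0 0 0;0 0 0 0 0 0 0;0 0 0 0 0 0 0;0 0 0 0 0 0 0;0 0 0 1 0 0 0;0 0 0 2 0 0 0;0 0 0 3 0 0 0;0 0 0 3 0 0 0;0 0 0 3 0 0 0;0 0 0 0 0 0 0")

```text
time: 11.1
eef_pos: [0.5534, 0.2004, 0.2984]
orientation: [0.004, 0.228, 0.974, 0.003]
wrist_force: [0.6, -0.2, 0.3]
width: 0.088
grasp_force: 0.0
```

```bash
python3 - <<'E'
from h import *
im,K,M=cam("scene"); a=im[100:210,250:370]
im2,K,M=cam("wrist"); s=robot.get_state(); print(s["time"],s["eef_pos"],s["width"],s["wrist_force"])
cv2.imwrite("pics/e.png",np.hstack([cv2.resize(a,(384,352)),cv2.resize(im2,(416,352))]))
E
```

```text
11.2 [0.55137039 0.19978309 0.29352756] 0.0879908296220272 [-0.08013792 -0.29510969 -0.4401781 ]
```

View pics/e.png

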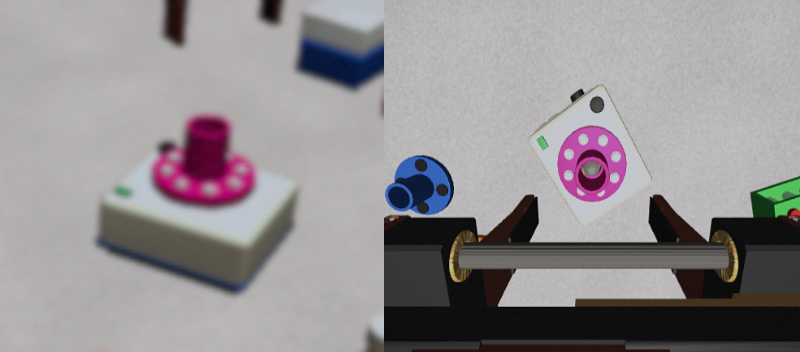

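The magenta head sits flat on the seat, at about (205,175) on the left and (592,165) on the right, with the spindle centred in its hole and the gripper clear.

```bash
python3 -c "
from rig import robot
print(robot.close_job())"
```

```text
the job is handed in; nothing more can be done
None
```

The magenta head is on the spindle, pushed down to a firm stop at the expected seated height and released; the blue and orange heads were not touched, and I handed the job in at about 11 s (no verdict was returned).

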